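# Slide the instrument case into the spring-probe test bay

### The job

Using only the outside of the fingers, without gripping or lifting it, square up the instrument case on the open end of the test bay and push it down the lane between the two guide rails until it has pressed the sprung probe block back nearly to the end of its travel. The case's sides scratch easily, so it must not touch either rail on the way, and the things lying round the bay are to be left where they are. Finish while still holding the case pressed against the block, which springs back if you let go.

Things in the scene. Friction and masses are not known exactly. Their poses are not given: they have to be found in the camera images.
- bay: Fixed test bay: black base plate 500 x 150 x 8 mm on the bench, with two rails and a sprung block. Origin: on the bench under the middle of the lane's mouth; x points down the lane (push direction), y left, z up. The plate spans x -200..300, y -75..75 mm; the case slides on its top (z = 8 mm), which is open before x = 0. Behind the block a bracket stands 54 mm above the bench at x 250..260 mm.
- rail_left: Left guide rail, aluminium, 225 x 12 x 15 mm high, fixed on the plate, top 23 mm above the bench. Origin: middle of its underside, at bay x = 112.5, y = +59 mm. Both rails run from bay x = 0 to 225 mm, inner faces at y = +53 and -53 mm: the lane is 106 mm wide, the case 92 mm.
- rail_right: Right guide rail, like the left one, at bay y = -59 mm.
- probe_face (a point): Middle of the sprung probe block's face: white block 84 mm wide, top 44 mm above the bench, with two rows of brass probe tips and two rubber bumpers ending in this plane. At rest at bay x = 210 mm, y = 0, 28 mm above the bench; moves with the block.
- probe_block (a joint): How far the probe block is pushed back, in m: 0 at rest, 0.010 at its hard stop. Springs hold it: about 3 N to start moving, about 10 N at the stop. It comes forward again when let go.
- case: Instrument case: plain aluminium box, ribbed lid, grey end plates, 120 long (x) x 92 wide (y) x 50 high (+2 mm ribs), 0.45 kg, loose on the plate before the lane. Origin: centre of its underside. x points to its front, the end with two rows of brass contacts, always nearest the lane; the rear is flat. Starts up to 22 mm off the lane's middle line and turned up to 0.22 rad from it.
- case_front (a point): Middle of the case's front face, 60 mm ahead of its origin and 25 mm above its underside; moves with the case.
- multimeter: Bystander: hand-held multimeter 158 x 74 x 45 mm, lying right of the bay. Origin: centre of its underside.
- flux_tin: Bystander: round tin 51 mm across, 19 mm high, left of the rails. Origin: centre of its underside.
- relay: Bystander: cube relay 28 x 28 x 26 mm, right of the rails near the mouth. Origin: centre of its underside.
- transformer: Bystander: small transformer 37 x 56 x 37 mm, left of the bay's far end. Origin: centre of its underside.
- pliers: Bystander: long-nose pliers 146 x 58 x 13 mm, lying flat on the bench left of the bay's open part. Origin: centre of its underside.
- tape: Bystander: roll of black tape 62 mm across, 18 mm high, beyond the bay's far end. Origin: centre of its underside.

How it is judged:
By the outcome, as a careful person would: the job done as asked, in the order asked, and still so for the second after the job is handed in, while the arm keeps its last pose, push and grip.
It also fails if it takes over 58 s, if anything falls off the work surface, if the arm or the gripper's body presses on something with over 40 N, if the wrist force passes 120 N, or if a joint passes its speed limit or range.

### The arm

A 6-joint arm with a two-finger parallel gripper is mounted at the origin on a cart in front of the work surface, level with it; the furniture and walls round the work are solid. World frame = base frame: x ahead of the robot, y to its left, z up, the work surface at z = 0. Lengths are in m, angles in rad, forces in N, time in s.
With the tool pointing down it reaches from about 0.35 to 0.725 m from the base axis. Payload 4.3 kg.
Tool frame: the origin (TCP) lies at the very end of the fingers, on their centre line; the grasp point (between the pads) lies 19 mm behind it; z points along the fingers, y is the line along which they close (so a half turn about z gives the same grasp; the last joint's range is limited). The gripper opens to 85 mm and grips with 20 to 120 N. Pads are 22 mm wide; open, the fingers measure 114 mm over their backs; the gripper's body (76 mm by 85 mm) begins 54 mm behind the grasp point. The pads swing forward as they close: fully open they stand 13 mm farther back than shut.
Start: joints at [-1.269, 0.377, 0.081, 1.274, 0, 1.46], TCP at [0.23, -0.527, 0.231] pointing down, gripper open.
Joint ranges: [-2.72, 2.72], [-0.84, 1.66], [-1.02, 1.22], [-1.77, 2.12], [-1.37, 1.28], [-3.14, 3.14]. Speed limits (rad/s): [2.57, 2.57, 3.14, 3.14, 3.14, 3.14].

### API

Orientations are given as a unit quaternion [x, y, z, w].
In Python, from station import manip gives the robot as it stands.
- The arm moves only by the shell command python3 -m creep 'ROWS' [OPENING] [FORCE]. ROWS is JSON, a list of rows, each a list of 4 numbers: the shift along the tool's x, y, z in mm, then the turn about the tool's z in units of 6 degrees (1.0 is 6 degrees). In form: [[tx, ty, tz, yaw], ...]. A call has exactly 8 rows; each row shifts and turns the commanded pose from where the row before left it, along the tool's axes as they then stand; what a row does not reach is not made up. A row lasts 1/12 s, in which the tool goes at most 41.7 mm and 7.16 degrees, less where a joint would pass 70% of its speed; a pose out of reach is approached as far as the arm can. A call with a gripper value outside its range is refused whole. OPENING is the gripper's target within -1 to 1 (shut at 1, half-way at 0, fully open at -1), set as the call begins (- or left out, the last holds). The fingers move at their own pace and stop on an object; FORCE is the grip in N (left out, the last holds). Time passes only in rows, so rows that do not move let the fingers close, or fill a call up. It gives the time, the measured TCP pose, the force, the opening and the grip force at its end, in the units of the state.
- manip.get_obs(): the state, without advancing time (a new reading comes with each control period).
- manip.snapshot(name): name is "scene" or "side" or "wrist"; returns a dict with "frame" (384x512x3 uint8, blue, green, red), "fx", "fy", "cx", "cy" (pixels), "R" (3x3) and "t" (3): a world point X has camera coordinates R X + t; the wrist camera has in their place "hand_eye" (4x4, takes a point from camera to tool coordinates, whose origin is the TCP and whose axes are the flange's). Camera axes: x right, y down, z forward; pixel columns grow to the right and rows downward; lengths in m; the calibration is good to about 2 mm. A picture is of the moment at which its call begins: read the wrist's pose just before it. There is no depth.
- manip.sign_off(): hands the job in; it is judged then, once.
The state is a dict: "clock": time; "qpos": joint angles; "qd": joint speeds; "tau": joint torques, N m; "eef_pos": TCP position; "ee_rot": TCP orientation; "ft_force": force on the tool from outside, world axes, zero at the start; "moment": the same for the moment, N m; "grip_width": finger opening in m; "gripper_force": force on a finger pad.
Only numpy, scipy, OpenCV 4.12 (cv2) and the standard library are available. Lean on these libraries where they do the work, as an engineer would, in place of code of your own. Each camera call takes 0.05 s, during which the arm holds its last target. There are 200 camera calls.

## Working session

There is one attempt and no reset: what is moved stays moved. The work goes in short steps, Python scripts to look and compute and a shell command to move; the robot and the scene stay as the last step left them, time stands still between calls to the robot, and variables do not carry over. Pictures are saved under pics/ and viewed, at most 10 in all, crops included, and the job is handed in when it is done.

```bash
mkdir -p pics; cat > h.py <<'E'
import numpy as np, cv2
from station import manip
from scipy.spatial.transform import Rotation as Ro
def snap(n,f=None):
    o=manip.get_obs(); s=manip.snapshot(n)
    if f: cv2.imwrite('pics/'+f,s['frame'])
    if n=='wrist':
        H=np.array(s['hand_eye']);T=np.eye(4);T[:3,:3]=Ro.from_quat(o['ee_rot']).as_matrix();T[:3,3]=o['eef_pos']
        W=T@H; s['C']=W[:3,3]; s['Rw']=W[:3,:3]
    else:
        R=np.array(s['R']);s['Rw']=R.T;s['C']=-R.T@np.array(s['t'])
    return s
def ray(s,px,z):
    px=np.atleast_2d(np.array(px,float))
    d=np.c_[(px[:,0]-s['cx'])/s['fx'],(px[:,1]-s['cy'])/s['fy'],np.ones(len(px))]@s['Rw'].T
    return s['C']+d*((z-s['C'][2])/d[:,2])[:,None]
def proj(s,X):
    c=(np.atleast_2d(X)-s['C'])@s['Rw']
    return np.c_[s['fx']*c[:,0]/c[:,2]+s['cx'],s['fy']*c[:,1]/c[:,2]+s['cy']]
E
python3 - <<'E'
from h import *
a=snap('scene','a.png');b=snap('side','b.png')
print(a['C'],b['C'],manip.get_obs())
E
```

```text
[ 0.8516737  -0.6451502   0.76372574] [ 0.12127646 -0.99636803  0.63308657] {'clock': 0.1, 'qpos': array([-1.26930266e+00,  3.77993168e-01,  7.97807063e-02,  1.27439493e+00,
       -3.23579907e-05,  1.46048833e+00]), 'qd': array([-0.00047108, -0.00192729,  0.00271504,  0.00014512, -0.001778  ,
       -0.00224101]), 'tau': array([ 1.32106587e-03, -4.64692283e+01,  2.70583016e+01,  1.19654994e-02,
       -9.92489367e-05, -8.35146693e-06]), 'eef_pos': array([ 0.22996954, -0.52637906,  0.23046071]), 'ee_rot': array([ 9.78876804e-01,  2.04448974e-01, -1.02535872e-04, -8.99855137e-04]), 'ft_force': array([-0.53871296, -0.15080964, -0.96575491]), 'moment': array([-0.0095896 ,  0.0111613 , -0.03279096]), 'gripper_force': 0.0, 'grip_width': 0.08554145770065993}
```

View pics/a.png

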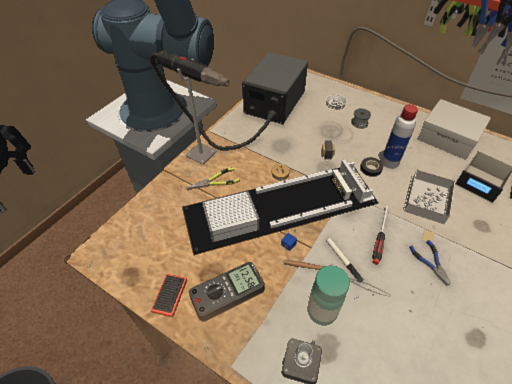

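View pics/b.png

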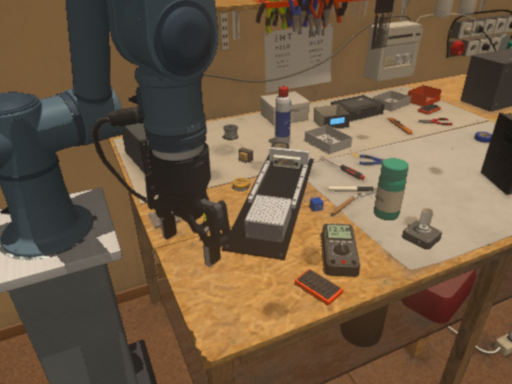

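The scene view shows the bay running from about (190,225) to (370,185), with the case at (230,215), rails to its right, pliers at (213,180), relay at (289,241) and multimeter at (228,290). I'll enlarge the bay.

```bash
python3 - <<'E'
from h import *
a=cv2.imread('pics/a.png')[150:260,170:390]
cv2.imwrite('pics/a2.png',cv2.resize(a,None,fx=3.6,fy=3.6,interpolation=cv2.INTER_CUBIC))
s=snap('scene')
P=ray(s,[[184,205],[193,248],[361,162],[378,204]],0.004);print(P)
E
```

```text
[[ 0.36141194 -0.26049294  0.004     ]
 [ 0.46611436 -0.34983107  0.004     ]
 [ 0.69352036  0.14372908  0.004     ]
 [ 0.79310571  0.02195391  0.004     ]]
```

View pics/a2.png

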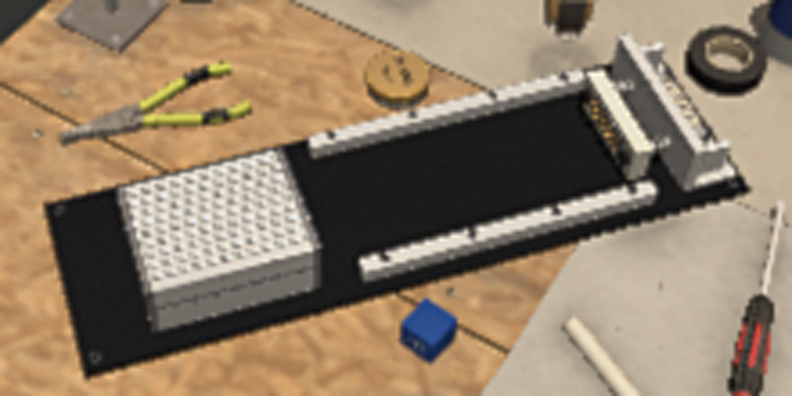

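```bash
cat >> h.py <<'E'
def fit2(L,W):
    L=np.array(L);W=np.array(W)[:,:2]
    l=L-L.mean(0);w=W-W.mean(0)
    th=np.arctan2((l[:,0]*w[:,1]-l[:,1]*w[:,0]).sum(),(l*w).sum())
    R=np.array([[np.cos(th),-np.sin(th)],[np.sin(th),np.cos(th)]])
    t=W.mean(0)-R@L.mean(0)
    return th,t,np.round((W-(L@R.T+t))*1000,1)
E
python3 - <<'E'
from h import *
s=snap('scene')
c=lambda p:np.array(p)/3.6+[170,150]
bay=[(-.2,.075),(-.2,-.075),(.3,-.075)]
W=ray(s,c([[47,205],[85,373],[748,187]]),.008)
th,t,r=fit2(bay,W);print('bay',th,t,r)
W2=ray(s,c([[120,187],[282,148],[320,245],[152,293]]),.059)
cs=[(-.06,.046),(.06,.046),(.06,-.046),(-.06,-.046)]
tc,c0,r=fit2(cs,W2);print('case',tc,c0,r)
R=np.array([[np.cos(th),-np.sin(th)],[np.sin(th),np.cos(th)]])
print('case in bay',(c0-t)@R,tc-th)
# rails check
Wr=ray(s,c([[308,138],[360,262],[657,190]]),.023);print((Wr[:,:2]-t)@R)
print(proj(s,np.c_[W[:,:2],W[:,2]]))
for n,p,z in [('relay',[428,330],.02),('pl',[66,135],.01),('plh',[225,70],.01),('plh2',[245,108],.01),('tin',[397,78],.019),('meter',[(228-170)*3.6,(290-150)*3.6],.04)]:
    w=ray(s,c([p]),z)[0];print(n,w[:2],(w[:2]-t)@R)
E
```

```text
bay 0.8948135118826812 [ 0.54661557 -0.16058495] [[ 3.2  0.9]
 [-0.7  0.9]
 [-2.5 -1.8]]
case 0.8936772689828072 [ 0.50310409 -0.23857031] [[ 1.3  1.5]
 [ 0.2 -2.5]
 [-3.1 -0.9]
 [ 1.6  1.8]]
case in bay [-0.08805937 -0.01484968] -0.0011362428998740182
[[-0.00044217  0.06168368]
 [-0.00101571 -0.05690988]
 [ 0.22364202 -0.06510176]]
[[183.05555556 206.94444444]
 [193.61111111 253.61111111]
 [377.77777778 201.94444444]]
relay [ 0.65665318 -0.21747595] [ 0.02446636 -0.12143417]
pl [ 0.3355157  -0.21053333] [-0.17104201  0.13342649]
plh [ 0.39759413 -0.08961352] [-0.03787312  0.16065479]
plh2 [ 0.43421469 -0.11411115] [-0.03407136  0.11676008]
tin [ 0.52090055 -0.03042149] [0.08545055 0.10149873]
meter [ 0.613195  -0.4035158] [-0.14785214 -0.20393126]
```

The enlarged view shows the plate corners at about (47,205), (85,373) and (748,187). The rail mouths are at (310,148) and (360,265), and the case top spans (120,187) to (320,245). The case is about 88 mm before the mouth, right of centre and nearly aligned. I'll turn the tool so that its x points along bay +y, for the sideways push from the right.

```bash
for i in 1 2; do :; done
python3 -m creep '[[0,0,0,-0.8],[0,0,0,-0.8],[0,0,0,-0.8],[0,0,0,-0.8],[0,0,0,-0.8],[0,0,0,-0.8],[0,0,0,-0.8],[0,0,0,-0.8]]' 0
python3 -m creep '[[0,0,0,-0.8],[0,0,0,-0.8],[0,0,0,-0.8],[0,0,0,-0.8],[0,0,0,-0.8],[0,0,0,-0.8],[0,0,0,-0.8],[0,0,0,-0.8]]'
python3 -m creep '[[0,0,0,-0.8],[0,0,0,-0.8],[0,0,0,-0.8],[0,0,0,-0.8],[0,0,0,-0.8],[0,0,0,-0.8],[0,0,0,-0.8],[0,0,0,-0.8]]'
cat >> h.py <<'E'
def togo(x,y,z):
    o=manip.get_obs();M=Ro.from_quat(o['ee_rot']).as_matrix()
    print('tool mm to go',np.round(M.T@(np.array([x,y,z])-o['eef_pos'])*1000,1),'heading',np.arctan2(M[1,0],M[0,0]),'pos',o['eef_pos'],'F',o['ft_force'],'w',o['grip_width'],'t',o['clock'],'q6',o['qpos'][5])
E
python3 -c "
from h import *
togo(.594,-.276,.23)"
```

```text
clock: 0.87
eef_pos: [0.2301, -0.5268, 0.2311]
ee_rot: [0.856, 0.517, 0.0, -0.0]
ft_force: [-0.1, 0.5, -0.5]
grip_width: 0.0431
gripper_force: 0.0
clock: 1.53
eef_pos: [0.2301, -0.5268, 0.231]
ee_rot: [0.639, 0.77, 0.0, -0.0]
ft_force: [0.0, -0.0, -0.9]
grip_width: 0.0431
gripper_force: 0.0
clock: 2.2
eef_pos: [0.2301, -0.5268, 0.231]
ee_rot: [0.35, 0.937, 0.0, -0.0]
ft_force: [0.3, -0.4, -0.3]
grip_width: 0.0431
gripper_force: 0.0
tool mm to go [-110.4  427.9    1.1] heading 2.4265263371453014 pos [ 0.23007919 -0.52675911  0.23104656] F [ 0.32233458 -0.43756822 -0.27059552] w 0.043144920556423445 t 2.2 q6 -0.5542498678749036
```

```bash

python3 -m creep '[[-7,27,0,0],[-7,27,0,0],[-7,27,0,0],[-7,27,0,0],[-7,27,0,0],[-7,27,0,0],[-7,27,0,0],[-7,27,0,0]]'
python3 -m creep '[[-7,27,0,0],[-7,27,0,0],[-7,27,0,0],[-7,27,0,0],[-7,27,0,0],[-7,27,0,0],[-7,25,0,0],[0,0,0,0]]'
python3 -c "
from h import *
togo(.594,-.276,.23)
snap('wrist','w1.png')"
```

```text
clock: 2.87
eef_pos: [0.4155, -0.4003, 0.2311]
ee_rot: [0.352, 0.936, 0.0, -0.0]
ft_force: [0.1, -1.1, 0.0]
grip_width: 0.0428
gripper_force: 0.0
clock: 3.53
eef_pos: [0.5779, -0.2897, 0.2304]
ee_rot: [0.35, 0.937, 0.001, 0.0]
ft_force: [0.0, -0.4, 0.4]
grip_width: 0.0423
gripper_force: 0.0
tool mm to go [-3.2 20.9  0.5] heading 2.4273576560629886 pos [ 0.57791971 -0.28965918  0.23041932] F [ 0.00181096 -0.38451853  0.36414261] w 0.04233118279733756 t 3.5333 q6 0.1505327332776724
```

View pics/w1.png

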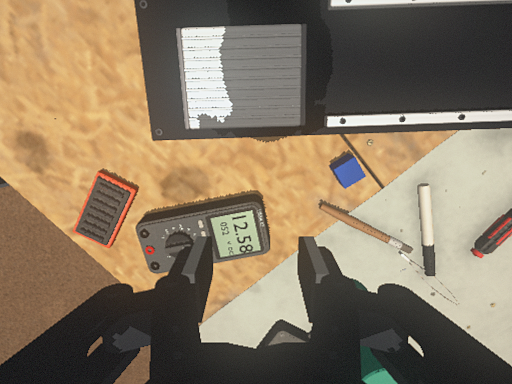

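The wrist view shows the case top with corners at about (178,29), (302,24), (306,125) and (184,130). The right rail starts at (327,120), the left rail is at the top edge, and the relay is at (347,170). I'll shift so that both rails and the case are in frame.

```bash

python3 -m creep '[[11,8,0,0],[13,8,0,0],[13,8,0,0],[13,8,0,0],[13,8,0,0],[13,8,0,0],[13,8,0,0],[0,0,0,0]]'
python3 -m creep '[[0,0,0,0],[0,0,0,0],[0,0,0,0],[0,0,0,0],[0,0,0,0],[0,0,0,0],[0,0,0,0],[0,0,0,0]]'
python3 -c "
from h import *
togo(.594,-.276,.23)
s=snap('wrist','w2.png')
import pickle;pickle.dump(s,open('w2.pkl','wb'))
cv2.imwrite('pics/w2b.png',cv2.resize(s['frame'][40:300],(800,406),interpolation=cv2.INTER_CUBIC))"
```

```text
clock: 4.25
eef_pos: [0.5429, -0.1905, 0.2315]
ee_rot: [0.351, 0.936, 0.0, -0.001]
ft_force: [-0.6, 0.1, 0.5]
grip_width: 0.0426
gripper_force: 0.0
clock: 4.92
eef_pos: [0.5446, -0.1923, 0.2312]
ee_rot: [0.352, 0.936, -0.0, -0.0]
ft_force: [0.7, 0.4, -1.1]
grip_width: 0.043
gripper_force: 0.0
tool mm to go [-92.3 -30.4   1.2] heading 2.4222631599647872 pos [ 0.54458326 -0.19230769  0.23124456] F [ 0.66542794  0.41318697 -1.06804016] w 0.04297356451361235 t 4.9167 q6 0.27010430570443555
```

View pics/w2b.png

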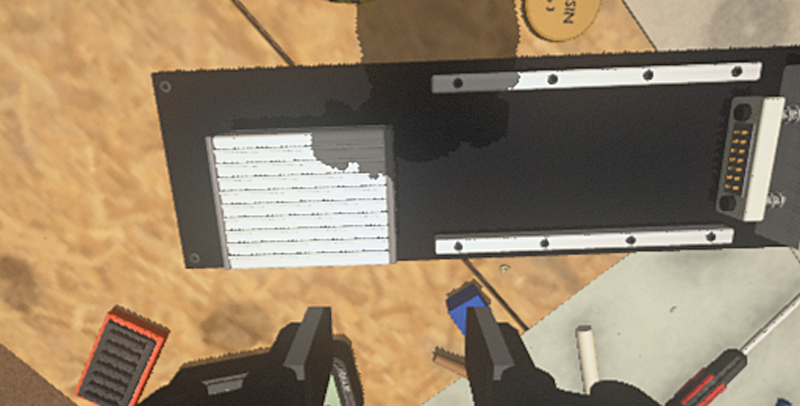

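The view shows both rails (left (432,84) to (760,71), right (435,245) to (732,237)). The probe block face is at x≈720, and the case corners are (206,137), (390,125), (395,263) and (225,268).

```bash
cat > m2.py <<'E'
from h import *
import pickle
s=pickle.load(open('w2.pkl','rb'))
c=lambda p:np.array(p)/1.5625+[0,40]
pr=[[432,75],[432,93],[760,63],[760,80],[435,236],[435,254],[732,229],[733,245]]
lr=[(0,.065),(0,.053),(.225,.065),(.225,.053),(0,-.053),(0,-.065),(.225,-.053),(.225,-.065)]
W=ray(s,c(pr),.023);th,t,r=fit2(lr,W);print('bay',th,t,r.tolist())
R=np.array([[np.cos(th),-np.sin(th)],[np.sin(th),np.cos(th)]])
print('plate',(ray(s,c([[152,75],[187,268]]),.008)[:,:2]-t)@R)
tc,c0,r=fit2([(-.06,.046),(.06,.046),(.06,-.046),(-.06,-.046)],ray(s,c([[206,137],[390,125],[395,263],[225,268]]),.058))
print('case',tc,c0,r.tolist(),'in bay',(c0-t)@R,tc-th)
E
python3 m2.py; python3 - <<'E'
from h import *
s=snap('scene')
th,t=.8948,None
E
```

```text
bay 0.8862232822940374 [ 0.54535986 -0.15990191] [[0.7, -0.3], [0.4, -0.3], [-0.7, -1.8], [-0.1, 0.3], [-1.2, 2.0], [0.5, 0.5], [-1.0, -1.1], [1.4, 0.7]]
plate [[-0.19848366  0.07153228]
 [-0.1970936  -0.07523979]]
case 0.893708751375774 [ 0.49973449 -0.23644078] [[2.4, 0.1], [-1.1, -0.1], [-0.9, -1.3], [-0.4, 1.3]] in bay [-0.08814468 -0.01305329] 0.00748546908173664
```

```bash
cat >> h.py <<'E'
TH=.886;T0=np.array([.5454,-.1599]);RB=np.array([[np.cos(TH),-np.sin(TH)],[np.sin(TH),np.cos(TH)]])
def bay(x,y,z):
    w=RB@np.array([x,y])/1000+T0; togo(*w,z/1000)
    o=manip.get_obs();print('tcp bay mm',(o['eef_pos'][:2]-T0)@RB*1000)
E
python3 -m creep '[[0,0,0,-0.33],[0,0,0,0],[0,0,0,0],[0,0,0,0],[0,0,0,0],[0,0,0,0],[0,0,0,0],[0,0,0,0]]'
python3 -c "
from h import *
bay(-88,-94,18)"
```

```text
clock: 5.68
eef_pos: [0.5446, -0.1922, 0.2313]
ee_rot: [0.336, 0.942, -0.0, 0.0]
ft_force: [-0.1, 0.1, -0.6]
grip_width: 0.0429
gripper_force: 0.0
tool mm to go [-74.2 -62.5 213.3] heading 2.456882518595889 pos [ 0.544581   -0.19219524  0.23131068] F [-0.1093236   0.06243919 -0.60597554] w 0.04291794744582626 t 5.6833 q6 0.2356559083932864
tcp bay mm [-25.53223704 -19.79287634]
```

```bash

python3 -m creep '[[-12,-10,0,0],[-13,-11,0,0],[-13,-11,0,0],[-13,-11,0,0],[-12,-10,0,0],[-12,-10,0,0],[0,0,0,0],[0,0,0,0]]'
python3 -m creep '[[0,0,30,0],[0,0,30,0],[0,0,30,0],[0,0,30,0],[0,0,30,0],[0,0,20,0],[0,0,0,0],[0,0,0,0]]'
python3 -c "
from h import *
bay(-88,-94,18)
s=snap('wrist','w3.png')
snap('side','b3.png')"
```

```text
clock: 6.35
eef_pos: [0.5627, -0.2888, 0.2309]
ee_rot: [0.336, 0.942, 0.0, -0.0]
ft_force: [-0.1, 0.2, 0.0]
grip_width: 0.0424
gripper_force: 0.0
clock: 7.02
eef_pos: [0.5617, -0.2868, 0.0606]
ee_rot: [0.335, 0.942, 0.0, -0.002]
ft_force: [1.1, 0.5, 0.5]
grip_width: 0.0426
gripper_force: 0.0
tool mm to go [-1.3 -0.1 42.6] heading 2.457832032140505 pos [ 0.56171526 -0.28676295  0.06058867] F [1.11150725 0.52380222 0.52392743] w 0.042560837822797556 t 7.0167 q6 0.11110391238302601
tcp bay mm [-87.94178049 -92.87969952]
```

View pics/w3.png

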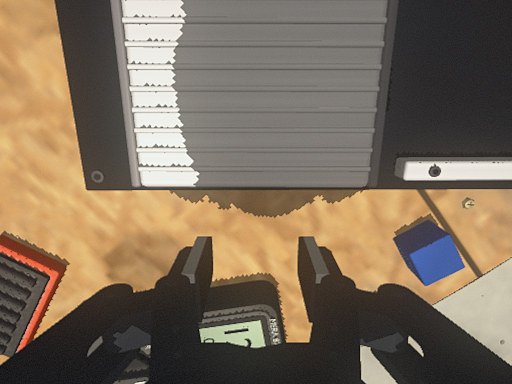

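The close view shows the fingers at about (200,250) and (310,250), clear of the case and the relay at (428,250). Next I descend and push left gently.

```bash

python3 -m creep '[[0,0,14,0],[0,0,14,0],[0,0,14,0],[0,0,0,0],[6,0,0,0],[6,0,0,0],[3,0,0,0],[0,0,0,0]]'
python3 -m creep '[[2,0,0,0],[2,0,0,0],[2,0,0,0],[2,0,0,0],[2,0,0,0],[0,0,0,0],[0,0,0,0],[0,0,0,0]]'
python3 -c "
from h import *
bay(-88,-57,18)
s=snap('wrist','w4.png')"
```

```text
clock: 7.78
eef_pos: [0.5511, -0.2786, 0.0207]
ee_rot: [0.336, 0.942, -0.0, 0.001]
ft_force: [0.2, 1.1, -0.6]
grip_width: 0.0427
gripper_force: 0.0
clock: 8.45
eef_pos: [0.5437, -0.2728, 0.0195]
ee_rot: [0.336, 0.942, -0.0, 0.0]
ft_force: [1.2, -1.1, 0.3]
grip_width: 0.0424
gripper_force: 0.6
tool mm to go [13.1  0.5  1.4] heading 2.456944545936876 pos [ 0.54372269 -0.27278963  0.01945341] F [ 1.23904353 -1.06862321  0.25958829] w 0.042374924540183434 t 8.45 q6 0.11540956843839753
tcp bay mm [-88.49934484 -70.10526071]
```

View pics/w4.png

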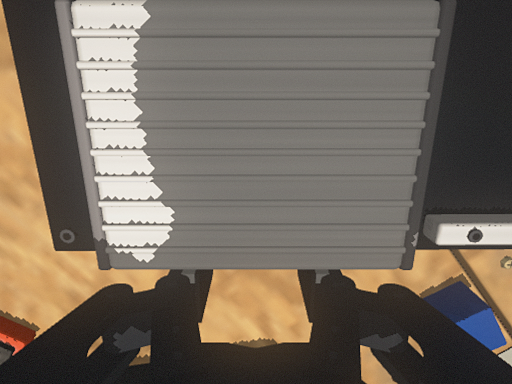

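The fingertips sit just at the case's right side (edge at row 268), in light contact at TCP y=-70, as predicted. I'll push 13 mm.

```bash

python3 -m creep '[[2,0,0,0],[2,0,0,0],[2,0,0,0],[2,0,0,0],[2,0,0,0],[1.5,0,0,0],[1,0,0,0],[0,0,0,0]]'
python3 -c "
from h import *
bay(-88,-57,18)"
```

```text
clock: 9.17
eef_pos: [0.5336, -0.2646, 0.0195]
ee_rot: [0.336, 0.942, -0.0, 0.0]
ft_force: [2.5, -1.2, 1.2]
grip_width: 0.043
gripper_force: 1.0
tool mm to go [0.1 0.5 1.5] heading 2.457048041380578 pos [ 0.5336309  -0.26455869  0.01945038] F [ 2.46836421 -1.21539462  1.20448407] w 0.042999611408541735 t 9.1667 q6 0.11783678659033628
tcp bay mm [-88.50730483 -57.08248781]
```

```bash

python3 -m creep '[[-4,0,0,0],[-10,0,0,0],[-12,0,0,0],[-12,0,0,0],[0,0,-25,0],[0,0,-35,0],[0,0,-35,0],[0,0,-35,0]]'
python3 -m creep '[[15,10,-35,0],[25,12,-35,0],[25,13,0,0],[25,15,0,0],[25,12,0,0],[0,0,0,0],[0,0,0,0],[0,0,0,0]]'
python3 -c "
from h import *
bay(-185,0,24)
s=snap('wrist','w5.png')
import pickle;pickle.dump(s,open('w5.pkl','wb'))
cv2.imwrite('pics/w5b.png',cv2.resize(s['frame'][20:300],(800,438),interpolation=cv2.INTER_CUBIC))"
```

```text
clock: 9.83
eef_pos: [0.5619, -0.2878, 0.1496]
ee_rot: [0.336, 0.942, 0.001, -0.002]
ft_force: [0.1, -0.4, 0.7]
grip_width: 0.0426
gripper_force: 0.0
clock: 10.5
eef_pos: [0.514, -0.1697, 0.2167]
ee_rot: [0.336, 0.942, -0.0, -0.0]
ft_force: [0.6, 0.0, -0.3]
grip_width: 0.0431
gripper_force: 0.0
tool mm to go [ -18.2 -157.4  192.8] heading 2.4571495935493597 pos [ 0.51397258 -0.16973264  0.21670903] F [ 0.58323953  0.00943855 -0.25441971] w 0.0430594036636764 t 10.5 q6 0.24846181549283888
tcp bay mm [-27.49417102  18.12274994]
```

View pics/w5b.png

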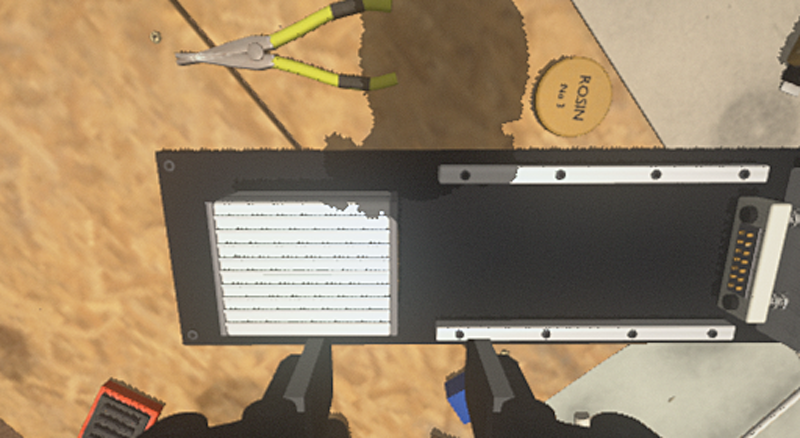

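Now the rails run level (left v≈166–184, right v≈322–341). The case top is at (206..397, 200..336), looking square, and I'll check the numbers.

```bash
python3 - <<'E'
from h import *
import pickle
s=pickle.load(open('w5.pkl','rb'))
c=lambda p:np.array(p)/1.5625+[0,20]
pr=[[438,166],[438,184],[769,165],[769,182],[436,322],[436,340],[735,325],[735,341]]
lr=[(0,.065),(0,.053),(.225,.065),(.225,.053),(0,-.053),(0,-.065),(.225,-.053),(.225,-.065)]
W=ray(s,c(pr),.023);th,t,r=fit2(lr,W);print('bay',th,t,r.tolist())
print('rails in old bay',((W[:,:2]-T0)@RB*1000).round(1).tolist())
print('camera in bay',(s['C'][:2]-T0)@RB)
g=cv2.cvtColor(s['frame'],cv2.COLOR_BGR2GRAY)
for x in (150,165,180,195,215,235,248): print(x,g[134:156,x].tolist(),g[224:242,x].tolist())
E
```

```text
bay 0.8878294640868889 [ 0.54538666 -0.1595995 ] [[0.0, -1.2], [0.3, -1.1], [-0.5, -1.2], [0.6, 1.1], [-2.0, 1.9], [0.3, 0.4], [-0.6, -0.6], [1.9, 0.8]]
rails in old bay [[-0.8, 64.4], [-0.5, 52.3], [223.8, 65.2], [226.3, 53.8], [0.5, -50.1], [0.9, -64.8], [224.5, -52.3], [227.1, -65.4]]
camera in bay [-0.02781585  0.09269132]
150 [67, 64, 64, 64, 66, 62, 64, 66, 70, 92, 106, 90, 93, 98, 121, 185, 225, 239, 238, 238, 237, 238] [244, 186, 193, 230, 236, 232, 234, 234, 240, 236, 146, 70, 76, 79, 75, 70, 101, 181]
165 [68, 65, 68, 63, 67, 68, 63, 64, 98, 108, 107, 89, 99, 101, 122, 185, 230, 239, 240, 239, 239, 241] [245, 202, 204, 231, 235, 235, 235, 235, 240, 238, 151, 78, 76, 83, 82, 68, 138, 180]
180 [67, 66, 66, 66, 70, 68, 68, 66, 96, 104, 108, 93, 102, 102, 116, 186, 176, 234, 241, 239, 239, 243] [244, 204, 207, 234, 236, 237, 235, 236, 242, 240, 155, 80, 86, 82, 86, 74, 137, 182]
195 [69, 70, 68, 66, 68, 65, 70, 67, 96, 109, 105, 95, 102, 103, 109, 182, 236, 243, 240, 239, 240, 244] [245, 182, 199, 237, 238, 236, 238, 237, 243, 243, 163, 81, 83, 91, 84, 88, 109, 106]
215 [64, 63, 67, 63, 67, 65, 64, 61, 97, 103, 105, 96, 100, 106, 107, 122, 125, 126, 119, 173, 183, 237] [237, 148, 202, 240, 240, 239, 239, 239, 243, 245, 165, 81, 82, 89, 85, 77, 139, 183]
235 [62, 56, 61, 59, 59, 60, 61, 58, 92, 102, 104, 87, 98, 104, 106, 119, 123, 129, 130, 130, 126, 126] [247, 195, 209, 238, 239, 240, 238, 239, 242, 248, 167, 78, 81, 84, 83, 68, 171, 183]
248 [51, 55, 55, 54, 53, 57, 56, 48, 80, 100, 100, 76, 90, 96, 100, 113, 120, 121, 125, 122, 119, 119] [249, 177, 217, 249, 243, 237, 237, 239, 245, 246, 154, 69, 78, 80, 77, 65, 164, 183]
```

```bash
python3 - <<'E'
from h import *
import pickle
s=pickle.load(open('w5.pkl','rb'))
f=lambda p,z:((ray(s,p,z)[:,:2]-T0)@RB*1000).round(1).tolist()
print('left bottom',f([[150,142.2],[165,141.5],[248,141.5]],.008))
print('left top',f([[150,148.3],[195,148.3]],.058))
print('right top',f([[150,233.9],[195,234],[248,234]],.058))
print('front top',f([[253.5,190]],.058),'rear',f([[134,190]],.058))
E
```

```text
left bottom [[-145.8, 45.4], [-128.8, 46.2], [-35.5, 46.3]]
left top [[-129.6, 46.2], [-85.9, 46.3]]
right top [[-138.4, -44.2], [-90.9, -44.3], [-35.0, -44.3]]
front top [[-29.2, 4.1]] rear [[-149.8, 4.0]]
```

Case is centred to about 1 mm and square. I'll go behind it.

```bash

python3 -m creep '[[-3,-26,0,0],[-3,-27,0,0],[-3,-27,0,0],[-3,-27,0,0],[-3,-27,0,0],[-2.5,-27,0,0],[0,0,0,1],[0,0,0,1]]'
python3 -m creep '[[0,0,0,1],[0,0,0,1],[0,0,0,1],[0,0,0,1],[0,0,0,1],[0,0,0,1],[0,0,0,1],[0,0,0,1]]'
python3 -m creep '[[0,0,0,1],[0,0,0,1],[0,0,0,1],[0,0,0,1],[0,0,0,1],[0,0,0,0],[0,0,0,0],[0,0,0,0]]'
python3 -c "
from h import *
bay(-185,0.7,24)"
```

```text
clock: 11.22
eef_pos: [0.425, -0.3081, 0.2166]
ee_rot: [0.437, 0.9, -0.0, -0.0]
ft_force: [0.6, 0.1, 0.5]
grip_width: 0.0426
gripper_force: 0.0
clock: 11.88
eef_pos: [0.4259, -0.3067, 0.2166]
ee_rot: [0.764, 0.645, -0.0, -0.0]
ft_force: [-0.5, 0.8, 0.3]
grip_width: 0.0429
gripper_force: 0.0
clock: 12.55
eef_pos: [0.4259, -0.306, 0.2167]
ee_rot: [0.903, 0.429, -0.0, -0.0]
ft_force: [-0.2, 0.6, -0.3]
grip_width: 0.0428
gripper_force: 0.0
tool mm to go [  3.8  -0.5 192.7] heading 0.8875822014391203 pos [ 0.42586077 -0.30604487  0.21671868] F [-0.16555385  0.56482576 -0.25520764] w 0.04281995749923385 t 12.55 q6 1.5099407291344606
tcp bay mm [-1.88806592e+02  1.49995904e-01]
```

```bash

python3 -m creep '[[0,0,30,0],[0,0,30,0],[0,0,30,0],[0,0,30,0],[0,0,30,0],[0,0,25,0],[0,0,15,0],[0,0,0,0]]'
python3 -m creep '[[6,0,0,0],[6,0,0,0],[4,0,0,0],[4,0,0,0],[4,0,0,0],[2,0,0,0],[1,0,0,0],[0,0,0,0]]'
python3 -c "
from h import *
bay(-159,0.7,26)"
```

```text
clock: 13.22
eef_pos: [0.4234, -0.3034, 0.0234]
ee_rot: [0.903, 0.429, -0.001, -0.003]
ft_force: [-0.4, 0.6, -0.2]
grip_width: 0.0429
gripper_force: 0.0
clock: 13.88
eef_pos: [0.4432, -0.2844, 0.0272]
ee_rot: [0.903, 0.429, 0.0, 0.0]
ft_force: [0.7, -0.2, -0.0]
grip_width: 0.0426
gripper_force: 0.0
tool mm to go [ 2.1 -0.3  1.2] heading 0.8866956246657587 pos [ 0.44321069 -0.28438309  0.02720324] F [ 0.71016506 -0.18584255 -0.01871385] w 0.042635608982824216 t 13.8833 q6 1.563966404297385
tcp bay mm [-161.05441352    0.41306213]
```

```bash

python3 -m creep '[[2,0,0,0],[2,0,0,0],[3,0,0,0],[3,0,0,0],[3,0,0,0],[3,0,0,0],[2,0,0,0],[2,0,0,0]]'
python3 -m creep '[[2,0,0,0],[3,0,0,0],[3,0,0,0],[3,0,0,0],[3,0,0,0],[2,0,0,0],[1,0,0,0],[0,0,0,0]]'
python3 -c "
from h import *
bay(88,0.7,26)
s=snap('wrist');a=snap('scene')
b=cv2.resize(a['frame'][150:260,170:390],(800,400),interpolation=cv2.INTER_CUBIC)
w=np.zeros((200,800,3),np.uint8);w[:,:267]=cv2.resize(s['frame'],(267,200))
cv2.imwrite('pics/c6.png',np.vstack([b,w]))"
```

```text
clock: 14.55
eef_pos: [0.4557, -0.269, 0.027]
ee_rot: [0.903, 0.429, -0.0, 0.0]
ft_force: [-4.1, -5.2, 1.2]
grip_width: 0.0424
gripper_force: 2.0
clock: 15.22
eef_pos: [0.4667, -0.2556, 0.027]
ee_rot: [0.903, 0.429, 0.0, 0.0]
ft_force: [-2.1, -3.1, 1.7]
grip_width: 0.0426
gripper_force: 1.6
tool mm to go [ 2.119e+02 -1.000e-01  1.100e+00] heading 0.8865994659248823 pos [ 0.46666289 -0.25557336  0.0270195 ] F [-2.11309534 -3.1120604   1.74949799] w 0.0425505574194817 t 15.2167 q6 1.6344706783442875
tcp bay mm [-123.90602574    0.47080239]
```

View pics/c6.png

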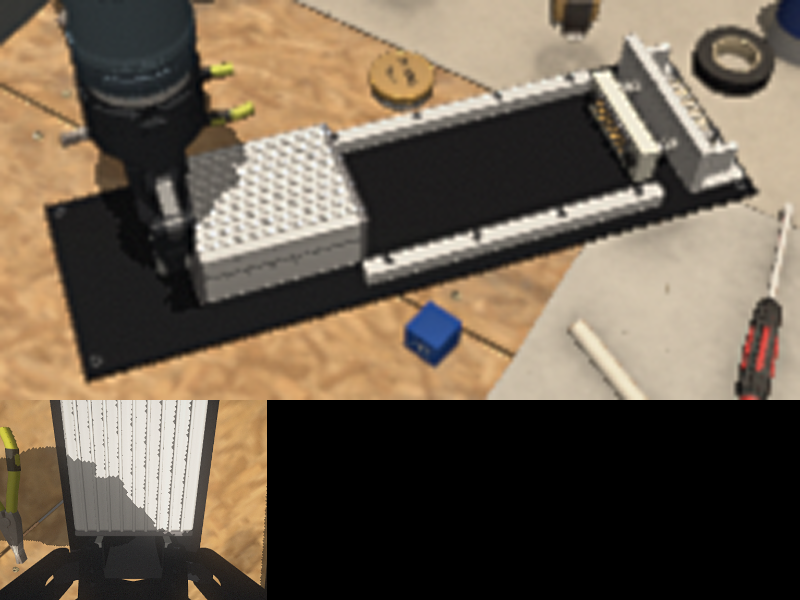

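The case front is just entering the mouth, at (365,240) between the rail ends (335,135) and (368,270), with the fingers behind it. I'll check its lateral position against the plate numerically with the wrist view.

```bash
cat > lat.py <<'E'
from h import *
s=snap('wrist');g=cv2.medianBlur(cv2.cvtColor(s['frame'],cv2.COLOR_BGR2GRAY),3)
for v in (10,60,110,160,200,230):
    r=g[v].astype(int);d=np.where((r[1:]>=85)!=(r[:-1]>=85))[0]+.5+.5
    d=[x for x in d if 80<x<440]
    z8=((ray(s,[[x,v] for x in d],.008)[:,:2]-T0)@RB*1000).round(1)
    z58=((ray(s,[[x,v] for x in d],.058)[:,:2]-T0)@RB*1000).round(1)
    print(v,'x58',z58[0,0],d,'z8',z8[:,1].tolist(),'z58',z58[:,1].tolist())
E
python3 lat.py
```

```text
10 x58 -23.3 [np.float64(97.0), np.float64(116.0), np.float64(398.0), np.float64(419.0)] z8 [73.7, 65.0, -65.0, -74.7] z58 [51.2, 45.2, -44.6, -51.3]
60 x58 -38.0 [np.float64(104.0), np.float64(122.0), np.float64(392.0), np.float64(413.0)] z8 [73.5, 64.8, -65.0, -75.1] z58 [51.0, 45.1, -44.6, -51.6]
110 x58 -54.0 [np.float64(110.0), np.float64(128.0), np.float64(387.0), np.float64(406.0)] z8 [73.7, 64.7, -65.5, -75.0] z58 [51.2, 45.0, -44.9, -51.5]
160 x58 -71.6 [np.float64(116.0), np.float64(133.0), np.float64(381.0), np.float64(399.0)] z8 [73.9, 65.0, -65.5, -75.0] z58 [51.4, 45.2, -44.9, -51.5]
200 x58 -86.9 [np.float64(112.0), np.float64(116.0), np.float64(120.0), np.float64(122.0), np.float64(138.0), np.float64(376.0), np.float64(394.0)] z8 [79.0, 76.8, 74.6, 73.5, 64.8, -65.4, -75.2] z58 [54.9, 53.3, 51.8, 51.1, 45.0, -44.8, -51.6]
230 x58 -99.2 [np.float64(85.0), np.float64(106.0), np.float64(142.0), np.float64(372.0), np.float64(390.0)] z8 [96.5, 84.7, 64.4, -65.1, -75.3] z58 [67.0, 58.8, 44.8, -44.7, -51.7]
```

Within 1 mm and square. Push on.

```bash

python3 -m creep '[[2,0,0,0],[3,0,0,0],[4,0,0,0],[4,0,0,0],[4,0,0,0],[4,0,0,0],[4,0,0,0],[4,0,0,0]]'
python3 -m creep '[[4,0,0,0],[4,0,0,0],[4,0,0,0],[4,0,0,0],[4,0,0,0],[4,0,0,0],[4,0,0,0],[3,0,0,0]]'
python3 -m creep '[[3,0,0,0],[2,0,0,0],[2,0,0,0],[1,0,0,0],[0,0,0,0],[0,0,0,0],[0,0,0,0],[0,0,0,0]]'
python3 -c "
from h import *
bay(88,0.7,26)"; python3 lat.py
```

```text
clock: 16.03
eef_pos: [0.4849, -0.2332, 0.027]
ee_rot: [0.903, 0.429, -0.0, 0.0]
ft_force: [-3.0, -3.5, 2.2]
grip_width: 0.0427
gripper_force: 2.5
clock: 16.7
eef_pos: [0.5044, -0.209, 0.027]
ee_rot: [0.903, 0.429, -0.0, 0.0]
ft_force: [-3.7, -3.7, 3.6]
grip_width: 0.0426
gripper_force: 2.7
clock: 17.37
eef_pos: [0.5095, -0.2028, 0.0269]
ee_rot: [0.903, 0.429, 0.0, -0.0]
ft_force: [-2.3, -1.6, 2.9]
grip_width: 0.0428
gripper_force: 1.4
tool mm to go [144.  -0.   1.] heading 0.8863816121082095 pos [ 0.50951189 -0.20284147  0.02690513] F [-2.25445079 -1.63077609  2.90185077] w 0.04281780102198688 t 17.3667 q6 1.7602110104304647
tcp bay mm [-55.96000685   0.63592706]
10 x58 44.7 [np.float64(97.0), np.float64(104.0), np.float64(412.0), np.float64(419.0)] z8 [73.8, 70.6, -71.3, -74.5] z58 [51.3, 49.1, -48.9, -51.1]
60 x58 30.0 [np.float64(104.0), np.float64(111.0), np.float64(406.0), np.float64(412.0), np.float64(433.0)] z8 [73.6, 70.2, -71.5, -74.4, -84.5] z58 [51.2, 48.8, -49.0, -51.0, -58.0]
110 x58 13.9 [np.float64(109.0), np.float64(117.0), np.float64(400.0), np.float64(406.0)] z8 [74.3, 70.3, -71.8, -74.8] z58 [51.7, 48.9, -49.2, -51.3]
160 x58 -3.6 [np.float64(116.0), np.float64(134.0), np.float64(381.0), np.float64(399.0)] z8 [74.1, 64.6, -65.3, -74.7] z58 [51.5, 45.0, -44.7, -51.3]
200 x58 -18.9 [np.float64(92.0), np.float64(121.0), np.float64(138.0), np.float64(376.0), np.float64(394.0)] z8 [90.0, 74.2, 64.9, -65.2, -75.0] z58 [62.5, 51.6, 45.2, -44.7, -51.4]
230 x58 -31.2 [np.float64(92.0), np.float64(107.0), np.float64(126.0), np.float64(141.0), np.float64(373.0), np.float64(390.0)] z8 [92.7, 84.3, 73.6, 65.1, -65.5, -75.1] z58 [64.4, 58.5, 51.1, 45.3, -44.9, -51.5]
```

```bash

python3 -m creep '[[2,0,0,0],[3,0,0,0],[4,0,0,0],[4,0,0,0],[4,0,0,0],[4,0,0,0],[4,0,0,0],[4,0,0,0]]'
python3 -m creep '[[4,0,0,0],[4,0,0,0],[4,0,0,0],[4,0,0,0],[4,0,0,0],[4,0,0,0],[4,0,0,0],[4,0,0,0]]'
python3 -m creep '[[4,0,0,0],[4,0,0,0],[4,0,0,0],[4,0,0,0],[4,0,0,0],[4,0,0,0],[4,0,0,0],[4,0,0,0]]'
python3 -m creep '[[4,0,0,0],[4,0,0,0],[4,0,0,0],[3,0,0,0],[3,0,0,0],[2,0,0,0],[1,0,0,0],[0,0,0,0]]'
python3 -c "
from h import *
bay(88,0.7,26)"; python3 lat.py
```

```text
clock: 18.08
eef_pos: [0.5273, -0.1809, 0.0269]
ee_rot: [0.904, 0.429, -0.001, 0.0]
ft_force: [-3.4, -3.8, 3.8]
grip_width: 0.043
gripper_force: 2.6
clock: 18.75
eef_pos: [0.5474, -0.1562, 0.0269]
ee_rot: [0.904, 0.428, -0.001, 0.0]
ft_force: [-3.9, -4.2, 3.4]
grip_width: 0.0428
gripper_force: 2.8
clock: 19.42
eef_pos: [0.5676, -0.1314, 0.0269]
ee_rot: [0.904, 0.428, -0.001, 0.0]
ft_force: [-4.5, -5.0, 3.9]
grip_width: 0.0424
gripper_force: 2.9
clock: 20.08
eef_pos: [0.581, -0.115, 0.0269]
ee_rot: [0.903, 0.429, -0.001, 0.0]
ft_force: [-3.5, -3.6, 3.2]
grip_width: 0.0429
gripper_force: 2.4
tool mm to go [30.7  0.1  0.8] heading 0.8859986342557036 pos [ 0.58098086 -0.11499462  0.026879  ] F [-3.46356427 -3.55040247  3.15674884] w 0.042860303620543015 t 20.0833 q6 1.9535702097302468
tcp bay mm [57.28680605  0.84426213]
10 x58 158.0 [np.float64(96.0), np.float64(103.0), np.float64(412.0), np.float64(419.0)] z8 [74.4, 71.1, -71.0, -74.2] z58 [51.7, 49.5, -48.6, -50.8]
60 x58 143.3 [np.float64(103.0), np.float64(110.0), np.float64(116.0), np.float64(122.0), np.float64(393.0), np.float64(3
[... 311 characters left out ...]
60 x58 109.7 [np.float64(99.0), np.float64(102.0), np.float64(123.0), np.float64(393.0), np.float64(399.0)] z8 [83.2, 81.6, 70.6, -71.3, -74.5] z58 [57.8, 56.7, 49.1, -48.8, -51.0]
200 x58 94.4 [np.float64(103.0), np.float64(121.0), np.float64(128.0), np.float64(131.0), np.float64(138.0), np.float64(376.0), np.float64(378.0), np.float64(388.0), np.float64(393.0)] z8 [84.2, 74.4, 70.6, 68.9, 65.1, -64.9, -66.0, -71.5, -74.2] z58 [58.5, 51.7, 49.1, 47.9, 45.3, -44.4, -45.2, -48.9, -50.8]
230 x58 82.2 [np.float64(81.0), np.float64(86.0), np.float64(93.0), np.float64(132.0), np.float64(384.0), np.float64(389.0)] z8 [99.1, 96.3, 92.4, 70.4, -71.5, -74.3] z58 [68.8, 66.9, 64.1, 49.0, -48.9, -50.9]
```

```bash

python3 -m creep '[[2,0,0,0],[3,0,0,0],[3,0,0,0],[3,0,0,0],[2,0,0,0],[2,0,0,0],[1,0,0,0],[1,0,0,0]]'
python3 -m creep '[[1,0,0,0],[0,0,0,0],[0,0,0,0],[1,0,0,0],[0,0,0,0],[0,0,0,0],[0,0,0,0],[0,0,0,0]]'
python3 -c "
from h import *
bay(88,0.7,26)"
python3 -m creep '[[1,0,0,0],[0,0,0,0],[0,0,0,0],[0,0,0,0],[1,0,0,0],[0,0,0,0],[0,0,0,0],[0,0,0,0]]'
python3 -c "
from h import *
bay(88,0.7,26)"
python3 -m creep '[[1,0,0,0],[0,0,0,0],[0,0,0,0],[0,0,0,0],[1,0,0,0],[0,0,0,0],[0,0,0,0],[0,0,0,0]]'
python3 -c "
from h import *
bay(88,0.7,26)"
```

```text
clock: 20.8
eef_pos: [0.5914, -0.1021, 0.0269]
ee_rot: [0.904, 0.429, -0.001, 0.0]
ft_force: [-4.5, -3.9, 4.5]
grip_width: 0.0428
gripper_force: 3.1
clock: 21.47
eef_pos: [0.5928, -0.1005, 0.0269]
ee_rot: [0.904, 0.429, -0.001, 0.0]
ft_force: [-4.2, -4.6, 3.9]
grip_width: 0.0426
gripper_force: 2.7
tool mm to go [12.   0.2  0.9] heading 0.8856987296802424 pos [ 0.59280552 -0.10045022  0.0268907 ] F [-4.18977648 -4.57817534  3.88673408] w 0.04260508474769964 t 21.4667 q6 1.983026028027621
tcp bay mm [76.03141821  0.88504505]
clock: 22.13
eef_pos: [0.5941, -0.0989, 0.0269]
ee_rot: [0.904, 0.429, -0.001, 0.0]
ft_force: [-3.5, -3.9, 4.3]
grip_width: 0.0425
gripper_force: 2.7
tool mm to go [10.   0.2  0.9] heading 0.8856798457510427 pos [ 0.59405903 -0.09891325  0.02691132] F [-3.51083231 -3.88137809  4.34010344] w 0.04248766438846533 t 22.1333 q6 1.986111211959167
tcp bay mm [78.01473354  0.88630379]
clock: 22.8
eef_pos: [0.5949, -0.0979, 0.0269]
ee_rot: [0.904, 0.428, -0.001, 0.0]
ft_force: [-4.5, -5.9, 4.1]
grip_width: 0.0426
gripper_force: 3.7
tool mm to go [8.7 0.2 0.9] heading 0.8854392209880402 pos [ 0.59487399 -0.09790016  0.02689464] F [-4.45102502 -5.8834208   4.09436789] w 0.04264429236916788 t 22.8 q6 1.989020018682126
tcp bay mm [79.31489782  0.89586675]
```

Block contact around TCP x≈79. Continue gently.

```bash

P='from h import *
o=manip.get_obs();print("X",((o["eef_pos"][:2]-T0)@RB*1000).round(2),"F",(o["ft_force"][:2]@RB).round(2))'
python3 -m creep '[[1,0,0,0],[0,0,0,0],[0,0,0,0],[1,0,0,0],[0,0,0,0],[0,0,0,0],[0,0,0,0],[0,0,0,0]]' >/dev/null; python3 -c "$P"
python3 -m creep '[[1,0,0,0],[0,0,0,0],[0,0,0,0],[1,0,0,0],[0,0,0,0],[0,0,0,0],[0,0,0,0],[0,0,0,0]]' >/dev/null; python3 -c "$P"
python3 -m creep '[[1,0,0,0],[0,0,0,0],[0,0,0,0],[1,0,0,0],[0,0,0,0],[0,0,0,0],[0,0,0,0],[0,0,0,0]]' >/dev/null; python3 -c "$P"
python3 -m creep '[[0.6,0,0,0],[0,0,0,0],[0,0,0,0],[0.6,0,0,0],[0,0,0,0],[0,0,0,0],[0,0,0,0],[0,0,0,0]]' >/dev/null; python3 -c "$P"
```

```text
X [80.16  0.88] F [-10.46  -0.26]
X [81.63  0.89] F [-11.77  -0.33]
X [83.12  0.92] F [-13.4  -0.3]
X [83.93  0.91] F [-14.07  -0.32]
```

```bash

P='from h import *
o=manip.get_obs();print("X",((o["eef_pos"][:2]-T0)@RB*1000).round(2),"F",(o["ft_force"][:2]@RB).round(2))'
python3 -m creep '[[0.6,0,0,0],[0,0,0,0],[0,0,0,0],[0.6,0,0,0],[0,0,0,0],[0,0,0,0],[0,0,0,0],[0,0,0,0]]' >/dev/null; python3 -c "$P"
python3 -m creep '[[0.6,0,0,0],[0,0,0,0],[0,0,0,0],[0.6,0,0,0],[0,0,0,0],[0,0,0,0],[0,0,0,0],[0,0,0,0]]' >/dev/null; python3 -c "$P"
python3 - <<'E'
from h import *
s=snap('wrist');a=snap('scene')
b=cv2.resize(a['frame'][155:225,300:390],(700,544),interpolation=cv2.INTER_CUBIC)
cv2.imwrite('pics/c7.png',b)
E
```

```text
X [84.81  0.91] F [-14.93   0.1 ]
X [85.7  0.9] F [-16.38   0.26]
```

View pics/c7.png

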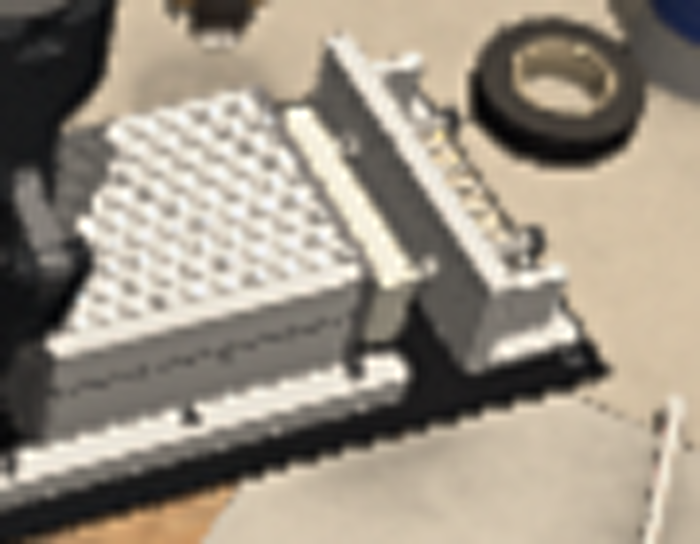

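The case is in the lane, square against the white block at (350,200), with a gap to the bracket remaining. I'll continue in small steps toward about 9 mm.

```bash

P='from h import *
o=manip.get_obs();print("X",((o["eef_pos"][:2]-T0)@RB*1000).round(2),"F",(o["ft_force"][:2]@RB).round(2))'
python3 -m creep '[[0.6,0,0,0],[0,0,0,0],[0,0,0,0],[0.6,0,0,0],[0,0,0,0],[0,0,0,0],[0,0,0,0],[0,0,0,0]]' >/dev/null; python3 -c "$P"
python3 -m creep '[[0.6,0,0,0],[0,0,0,0],[0,0,0,0],[0.6,0,0,0],[0,0,0,0],[0,0,0,0],[0,0,0,0],[0,0,0,0]]' >/dev/null; python3 -c "$P"
cat > blk.py <<'E'
from h import *
# shift of the block between start and now along the bay x, from the scene camera
a=cv2.cvtColor(cv2.imread('pics/a.png'),cv2.COLOR_BGR2GRAY);s=snap('scene');b=cv2.cvtColor(s['frame'],cv2.COLOR_BGR2GRAY)
B=lambda x,y,z:np.r_[RB@np.array([x,y])/1000+T0,z/1000]
for y in (-25,-10,5,20):
  out=[]
  for im in (a,b):
    xs=np.arange(212,248,.25);p=proj(s,np.array([B(x,y,44) for x in xs])).astype(np.float32)
    v=cv2.remap(cv2.GaussianBlur(im,(0,0),.7),p[:,:1].copy(),p[:,1:].copy(),cv2.INTER_LINEAR).ravel().astype(float)
    g=np.diff(v);i=g.argmin();w=np.clip(-g[max(i-10,0):i+11],0,None);out.append((w*xs[max(i-10,0):i+11][:len(w)]).sum()/w.sum())
  print(y,np.round(out,2),round(out[1]-out[0],2))
E
python3 blk.py
```

```text
X [86.58  0.89] F [-17.41   0.57]
X [87.47  0.93] F [-16.88  -0.13]
-25 [227.87 236.38] 8.51
-10 [226.82 235.29] 8.48
5 [226.76 234.42] 7.65
20 [226.19 235.42] 9.24
```

Camera and position agree on about 8.5 mm pressed. A last small step, then check it holds.

```bash

P='from h import *
o=manip.get_obs();print("X",((o["eef_pos"][:2]-T0)@RB*1000).round(2),"F",(o["ft_force"][:2]@RB).round(2),o["clock"])'
python3 -m creep '[[0.5,0,0,0],[0,0,0,0],[0.4,0,0,0],[0,0,0,0],[0,0,0,0],[0,0,0,0],[0,0,0,0],[0,0,0,0]]' >/dev/null; python3 -c "$P"
python3 -m creep '[[0,0,0,0],[0,0,0,0],[0,0,0,0],[0,0,0,0],[0,0,0,0],[0,0,0,0],[0,0,0,0],[0,0,0,0]]' >/dev/null; python3 -c "$P"
python3 blk.py; python3 lat.py | head -2
```

```text
X [88.04  0.92] F [-18.45  -0.87] 28.95
X [88.03  0.91] F [-18.4   -0.53] 29.6167
-25 [227.87 236.41] 8.55
-10 [226.82 236.63] 9.81
5 [226.76 235.66] 8.89
20 [226.19 236.  ] 9.81
10 x58 188.9 [np.float64(94.0), np.float64(101.0), np.float64(412.0), np.float64(419.0)] z8 [74.6, 71.4, -70.7, -73.9] z58 [51.8, 49.6, -48.3, -50.5]
60 x58 174.3 [np.float64(101.0), np.float64(108.0), np.float64(406.0), np.float64(412.0)] z8 [74.6, 71.3, -71.0, -73.9] z58 [51.8, 49.5, -48.5, -50.5]
```

About 9.2 mm pressed, steady, and the case is centred. Handing in.

```bash
python3 -c "
from station import manip
print(manip.sign_off())"
```

```text
the job is handed in; nothing more can be done
None
```

I squared up the case and pushed it down the lane, staying within about 1 mm of the middle line. I handed the job in at about 30 s with the fingers still holding it against the probe block, pressed back about 9 mm of its 10 mm travel by my camera and arm-position estimates.

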